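Load two spacer posts into the box-section storage tube

ROBOT

A 6-joint arm with a two-finger parallel gripper is mounted at the origin on the work surface. World frame = base frame: x ahead of the robot, y to its left, z up, the work surface at z = 0. Lengths are in mm, angles in rad, forces in N, time in s.
With the tool pointing down it reaches from about 300 to 775 mm from the base axis. Payload 14.6 kg.
Tool frame: the origin (TCP) lies on the centre line of the jaws, within the pads' length; the fingertips stand 19 mm ahead of it and the grasp point (between the pads) is the TCP (bot.tip_reach is the distance from the TCP to the fingertips, in mm); y points along the fingers, x is the direction in which the jaws open and shut, and the axes are right-handed (so a half turn about y gives the same grasp; the last joint's range is limited). The gripper opens to 85 mm and grips with 20 to 120 N. Pads are 22 mm wide; open, the fingers measure 114 mm over their backs; the gripper's body (76 mm by 85 mm) begins 54 mm behind the grasp point. The pads swing forward as they close: fully open they stand 13 mm farther back than shut.
Start: joints at [1.059, 0.3, 1.521, -0, 1.321, -0.067], TCP at [236.649, 496.475, 250.281] pointing down, gripper open.
Joint ranges: [-3.03, 3.03], [-0.79, 2.21], [0.23, 2.52], [-1.04, 4.18], [0, 3.07], [-2.55, 2.55]. Speed limits (rad/s): [2.22, 2.22, 2.57, 3.14, 3.14, 3.14].

INTERFACE

Orientations are given as a unit quaternion [w, x, y, z].
In Python, from rig import bot gives the robot as it stands. Calls block until the motion is done:
- bot.move_to(position, orientation): joint-space move of the TCP to a pose.
- bot.servo_line(position, attitude=None, speed=150, until_force=None): straight line of the TCP; attitude=None keeps the orientation; speed is the mean speed in mm/s. With until_force (N) it stops when the force on the tool has changed by that much, and returns True; else False.
- bot.move_joints(angles): joint-space move.
- bot.move_gripper(opening, grip_force=None): finger opening in mm; grip_force is the grip in N (None keeps the last); returns when the fingers have stopped.
- bot.dwell(seconds).
- bot.ik(position, orientation): joint angles nearest the present ones, or None.
- bot.read_state(): the state.
- bot.read_camera(name): name is "scene" or "top"; returns a dict with "image" (420x560x3 uint8, blue, green, red), "depth" (420x560 float32, mm along the optical axis (not along the pixel's ray), 0 where there is no reading), "fovy" (degrees; the focal length in pixels is half the picture's height over the tangent of half this angle, whatever the lens; pixels are square), "cx", "cy" (the principal point, pixels), "eye" and "attitude" of the camera in the world. Camera axes: x right, y down, z forward; pixel columns grow to the right and rows downward; lengths in mm; the calibration is good to about 2 mm. A picture is of the moment at which its call begins.
A pose or a line that the arm cannot do raises bot.MotionError and nothing moves.
- bot.finish_job(): hands the job in, once; it reports no verdict.
The state is a dict: "clock": time; "joint_positions": joint angles; "qvel": joint speeds; "effort": joint torques, N m; "ee_pos": TCP position; "tool_rot": TCP orientation; "ft_force": force on the tool from outside, world axes, zero at the start; "moment": the same for the moment, N m; "grip_width": finger opening in mm.
Only numpy, scipy, OpenCV 4.12 (cv2) and the standard library are available. Lean on these libraries where they do the work, as an engineer would, in place of code of your own. Each camera call takes 0.05 s, during which the arm holds its last target. There are 200 camera calls.

TASK

Feed the two long square aluminium posts, end first and one after the other, into the open mouth of the dark steel box-section tube on the bench, so that the second pushes the first down to the closed end and both are fully home. The tube is shorter than the two together: the second post is left lying with about 40 mm of it sticking out of the mouth. The short post of the same section does not belong in there.

Things in the scene. Friction and masses are not known exactly. Their poses are not given: they have to be found in the camera images.
- post_a_mid (a point): Centre of one long plain aluminium post: square bar 22 x 22 x 100 mm, about 0.13 kg, a small dark bore in each end, lying flat on the bench (centre 11 mm up). Its y axis runs along its length, z up. A look-alike of the same section but only 45 mm long lies near and is not wanted.
- post_b_mid (a point): Centre of the other long post, the same in every way as the first (22 x 22 x 100 mm); the two are interchangeable. Its y axis runs along its length, z up.
- tube_mouth (a point): Centre of the open mouth of the fixed, level, dark steel box-section tube, 62 mm above the bench. y points out of the tube along its length, z up, x across. Inside 38 mm wide, 34 mm high; walls 3 mm; inner floor 17 mm below this point. A 14 mm wide lip, level with the inner floor, sticks 60 mm out under the middle of the mouth; fingers holding a post pass either side of it.
- tube_end (a point): Centre of the inner face of the tube's closed end, 160 mm from the mouth; axes as at the mouth. The roof has a 14 mm sight slot. A post resting inside has its centre 6 mm below this level. The first is home with its centre 110 mm inside the mouth, the second 10 mm inside, its rear end 40 mm outside. Two wooden blocks 90 mm wide, 42 mm high carry the tube, from 20 mm behind the mouth.
Mind the look-alikes: they are no part of the job. What is shaped like the part that bears post_b_mid but green is not meant. What is shaped like the part that bears post_a_mid but brown is not meant.

How it is judged:
By the outcome, as a careful person would: the job done as asked, in the order asked, and still so for the second after the job is handed in, with the robot touching nothing.
It also fails if it takes over 58 s, if anything falls off the work surface, if the arm or the gripper's body presses on something with over 40 N, if the wrist force passes 120 N, or if a joint passes its speed limit or range.

## Working session

There is one attempt and no reset: what is moved stays moved. The work goes in short steps, each a Python script; the robot and the scene stay as the last script left them, time stands still between calls to the robot, and variables do not carry over. Pictures are saved under pics/ and viewed, about 8 in all and at most 12, crops included, and the job is handed in when it is done.

```bash
ls; mkdir -p pics
cat > h.py <<'E'
import numpy as np, cv2
from rig import bot
from scipy.spatial.transform import Rotation as R
def rot(q): return R.from_quat([q[1],q[2],q[3],q[0]])
def quat(m):
    x,y,z,w=R.from_matrix(m).as_quat(); return [w,x,y,z]
def cloud(c):
    h,w=c["depth"].shape; f=h/2/np.tan(np.radians(c["fovy"])/2)
    u,v=np.meshgrid(np.arange(w),np.arange(h)); d=c["depth"]
    p=np.stack([(u-c["cx"])/f*d,(v-c["cy"])/f*d,d],-1)
    return p@rot(c["attitude"]).as_matrix().T+np.array(c["eye"])
def down(yaw):  # jaw x axis at yaw in world, tool y down
    x=np.array([np.cos(yaw),np.sin(yaw),0]); y=np.array([0,0,-1.]); return quat(np.stack([x,y,np.cross(x,y)],1))
E
python3 - <<'E'
from h import *
for n in("scene","top"):
    c=bot.read_camera(n); cv2.imwrite(f"pics/{n}1.png",c["image"]); np.save(f"{n}.npy",cloud(c)); print(n,c["eye"],c["attitude"],c["fovy"],c["cx"],c["cy"])
s=bot.read_state();print(s["tool_rot"],rot(s["tool_rot"]).as_matrix().round(2),s["clock"])
E
```

```text
pics
scene [1525.63057867 -342.05813876  868.2405666 ] [-0.38758007  0.74391701  0.4886799  -0.239919  ] 42.30726138769105 284.50496807800556 210.72424767931076
top [ 413.1395241   101.80052696 1035.4805342 ] [-0.04556336  0.7124178  -0.69854291  0.04922051] 57.10408561632159 277.571650699579 209.1122683440754
[-0.59778679  0.59814858  0.37708213 -0.37772782] [[ 0.43 -0.   -0.9 ]
 [ 0.9  -0.    0.43]
 [-0.   -1.    0.  ]] 0.1
```

View pics/top1.png

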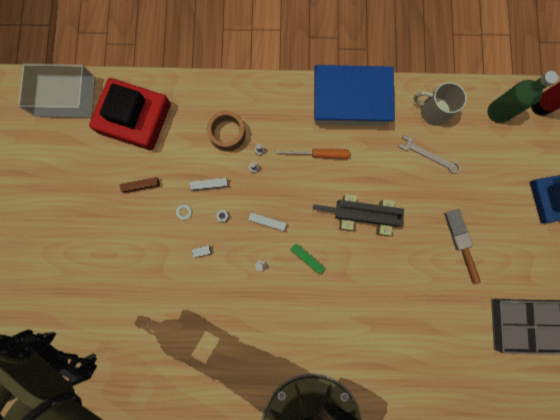

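View pics/scene1.png

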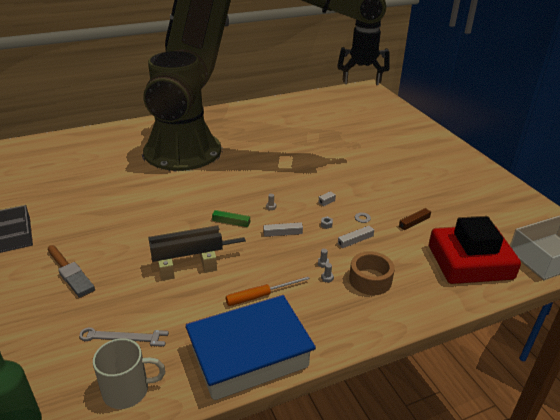

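Top view: long silver posts at (209,184) and (267,222). The other candidates are the short silver post at (202,252), which is the look-alike, the brown one at (139,184) and the green one at (308,259). The wanted ones are the two silver posts of full length. The tube is at (370,213), with its mouth and lip pointing left (lip about (325,209)). I'll measure them and check with an enlarged crop.

Run:
```python
from h import *
im=cv2.imread("pics/top1.png"); 
cv2.imwrite("pics/crop1.png",cv2.resize(im[140:280,170:420],None,fx=3.2,fy=3.2,interpolation=cv2.INTER_CUBIC))
T=np.load("top.npy"); S=np.load("scene.npy"); si=cv2.imread("pics/scene1.png")
def fit(P,lo,hi,nm):
    k=(P[:,2]>lo)&(P[:,2]<hi); p=P[k]
    (c,s,a)=cv2.minAreaRect(p[:,:2].astype(np.float32)); m=np.median(p[:,2])
    b=cv2.boxPoints((c,s,a)); print(nm,len(p),np.round(c,1),np.round(s,1),round(a,1),"z",m.round(1)); return c,s,a
print("bench z",np.median(T[260:300,400:440,2]),np.median(S[120:140,300:400,2]))
for nm,P,u,v,r in(("A top",T,209,184,24),("B top",T,267,222,22),("short top",T,202,252,14),("brown",T,139,184,24),("green",T,308,259,24),("A sc",S,356,237,22),("B sc",S,283,229,21),("short sc",S,327,199,12)):
    fit(P[v-r:v+r,u-r:u+r].reshape(-1,3),14,30,nm)
# tube
for nm,P,b in(("top",T,(190,240,305,415)),("sc",S,(215,285,140,250))):
    q=P[b[0]:b[1],b[2]:b[3]].reshape(-1,3)
    fit(q,74,95,nm+" roof"); 
    h,e=np.histogram(q[:,2],np.arange(0,100,4)); print(h)
    k=q[(q[:,2]>34)&(q[:,2]<56)]; k2=k[np.argsort(-k[:,1])[:60]]; print("lip far",k2[:8].round(0).tolist())
```

```text
bench z -1.007045267658782 -1.915363510063969
A top 320 [615.1 285.5] [ 23.2 100.7] 6.3 z 21.5
B top 321 [516.2 125.5] [99.8 22.1] 74.2 z 21.3
short top 153 [434.9 296.6] [22.2 46. ] 14.1 z 21.2
brown 334 [609.2 471.1] [ 23.2 101.3] 12.3 z 21.3
green 327 [420.8  17.9] [99.6 22. ] 51.0 z 21.2
A sc 274 [615.7 283.1] [ 27.7 103.4] 6.3 z 19.8
B sc 267 [517.3 122.9] [100.5  27.8] 73.7 z 19.8
short sc 101 [436.3 293. ] [25.7 52.9] 19.7 z 18.9
top roof 829 [ 537.9 -133.3] [163.7  44.8] 82.9 z 81.0
[1137   25    8   15    9   12   14   10   20   90  463  290   27   17
   16   19   14   20   15  207  579   36    0    0]
lip far [[549.0, 6.0, 45.0], [557.0, 6.0, 44.0], [552.0, 6.0, 44.0], [560.0, 6.0, 43.0], [555.0, 6.0, 43.0], [559.0, 4.0, 47.0], [554.0, 4.0, 45.0], [552.0, 3.0, 43.0]]
sc roof 810 [ 537.1 -135.7] [164.3  52.2] 83.4 z 79.8
[916  93  80  75 119 108  38  40  34 106 261 137  94  92 117 169 175  98
 124 378 363   7   0   0]
lip far [[547.0, 6.0, 41.0], [556.0, 5.0, 42.0], [549.0, 5.0, 40.0], [553.0, 4.0, 40.0], [547.0, 4.0, 42.0], [564.0, 2.0, 46.0], [551.0, 2.0, 42.0], [546.0, 1.0, 42.0]]
```

View pics/crop1.png

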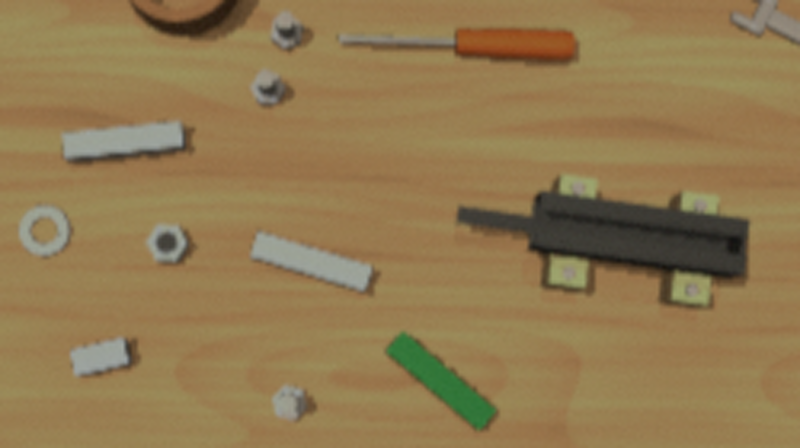

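The crop confirms it. The two silver long bars measure about 100×22 mm, with tops at z≈22 in both views once the 1–2 mm bench bias is removed. The short one measures 46 mm. The tube roof reads 82 mm, the axis points out at 82.9° and the mouth is near (547.6, -53). The lip end at (554.5, 6) agrees with the axis. I'll grip post A near its +y end.

```bash
cat >> h.py <<'E'
th=np.radians(82.9); ax=np.array([np.cos(th),np.sin(th)])
M=np.array([537.9,-133.3])+ax*81.6
G=36.; ZG=24.
def at(s,zc): return [*(M+ax*s),zc+ZG-11]   # TCP for along-axis s, post centre height zc
TQ=down(th-np.pi/2)
def pick(c,deg):
    a=np.radians(deg); d=np.array([np.cos(a),np.sin(a)]); p=np.array(c)+G*d; q=down(a-np.pi/2)
    bot.move_to([*p,90],q); bot.move_gripper(45,80); bot.servo_line([*p,ZG],speed=120,until_force=15)
    print("reach",bot.tip_reach,bot.read_state()["ee_pos"])
    bot.move_gripper(15,80); s=bot.read_state(); print("grip",s["grip_width"],s["ee_pos"],s["ft_force"])
    bot.servo_line([*p,140],speed=200)
def snap(n,name,box=None,k=3):
    c=bot.read_camera(name); im=c["image"]
    if box: im=cv2.resize(im[box[0]:box[1],box[2]:box[3]],None,fx=k,fy=k,interpolation=cv2.INTER_CUBIC)
    cv2.imwrite(f"pics/{n}.png",im); return c
E
python3 - <<'E'
from h import *
print([bot.ik(at(s,61),TQ) is not None for s in(25,150)])
pick([615.1,285.5],96.3)
bot.move_to(at(116,120),TQ); bot.servo_line(at(116,61),speed=120,until_force=15)
s=bot.read_state(); print(s["clock"],s["ee_pos"],s["grip_width"],s["joint_positions"],at(116,61))
snap("preA","scene",(160,300,130,330),4)
E
```

```text
[True, True]
reach 19.0 [611.50263868 321.43582784  24.64294867]
grip 19.984349791311235 [611.71867621 321.57166906  25.41420808] [-0.8178951  -0.2133439   6.90426847]
5.6417 [562.70865545  63.12264783  74.46051259] 19.99163959040634 [4.70267838e-02 5.38547506e-01 1.62839127e+00 1.26658450e-06
 9.74034011e-01 1.70431772e-01] [np.float64(562.3236518039214), np.float64(62.78479092617255), 74.0]
```

View pics/preA.png

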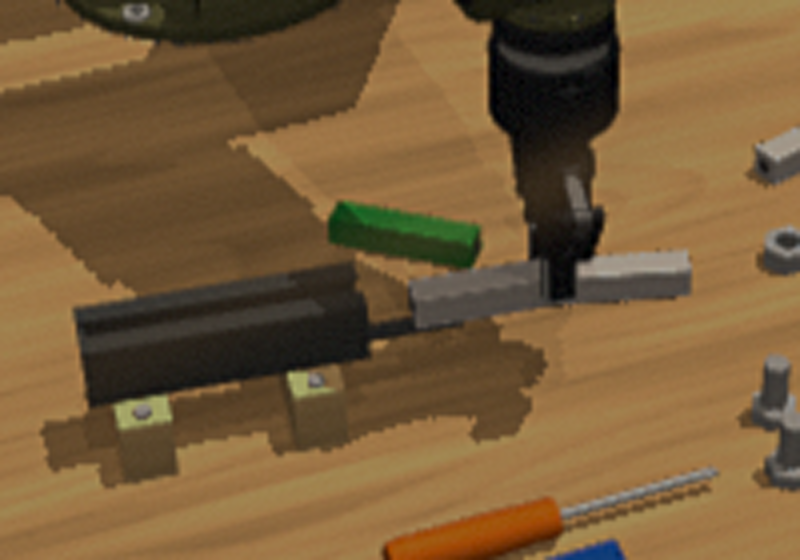

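The held post lies level and parallel to the tube at crop (410–575, 260–325), front end above the lip. The bar right of the finger is post B behind it. I'll insert.

Run:
```python
from h import *
r=bot.servo_line(at(25,61),speed=80,until_force=10); s=bot.read_state(); print(r,s["ee_pos"],at(25,61),s["ft_force"])
if not r:
    r=bot.servo_line(at(25,55.5),speed=30,until_force=5); s=bot.read_state(); print(r,s["ee_pos"],s["ft_force"],s["clock"])
snap("insA","top",(170,270,260,420),5)
```

```text
False [551.13449861 -27.11810396  73.99549446] [np.float64(551.0759174205365), np.float64(-27.517415421406923), 74.0] [ 0.20090079  0.43907872 -2.67808988]
True [551.5934369  -27.15310442  70.34996546] [-2.84104091  0.40805957  7.40572754] 7.2
```

View pics/insA.png

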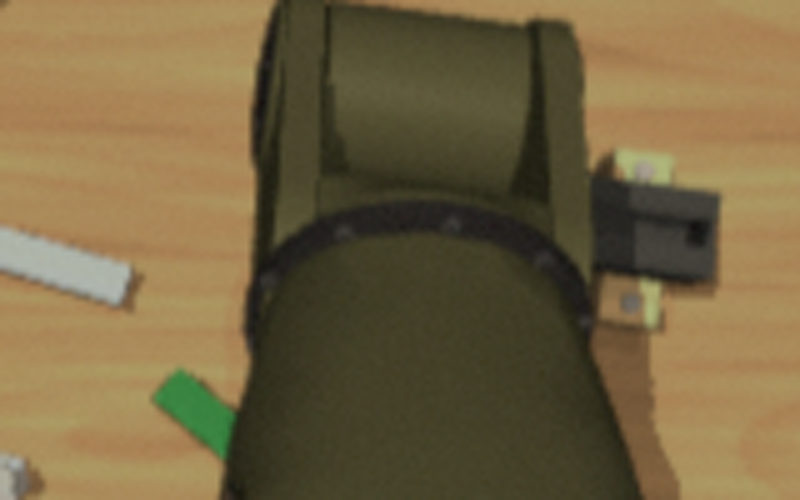

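The arm hides the mouth in this view. Floor contact came at TCP z=70.3, as expected for a post resting on the floor (56+14). I'll release, pick B, and look from above at the pick position.

Run:
```python
from h import *
bot.move_gripper(42); bot.servo_line(at(25,130),speed=200)
pick([516.2,125.5],74.2)
c=snap("afterA","scene",(160,300,130,330),4)
t=snap("afterAt","top",(170,270,260,420),5)
P=cloud(t)[190:240,290:345].reshape(-1,3); p=P[(P[:,2]>58)&(P[:,2]<72)]; print(len(p),p[:,:2].max(0),p.mean(0)); s=(p[:,:2]-M)@ax; l=(p[:,:2]-M)@[ax[1],-ax[0]]; print("s",s.min(),s.max(),"lat",l.min(),l.max(),bot.read_state()["clock"])
```

```text
reach 19.0 [526.36501353 160.16052362  24.5459164 ]
grip 20.37238066929977 [526.5809938  160.25974311  25.18597037] [-0.82123341 -0.69474065  6.27175103]
197 [567.235649   -11.85438306] [549.16837007 -39.78178047  65.80078115]
s -22.337311390195044 40.36637131470235 lat -22.496205325884226 19.381832712095573 11.0
```

View pics/afterA.png

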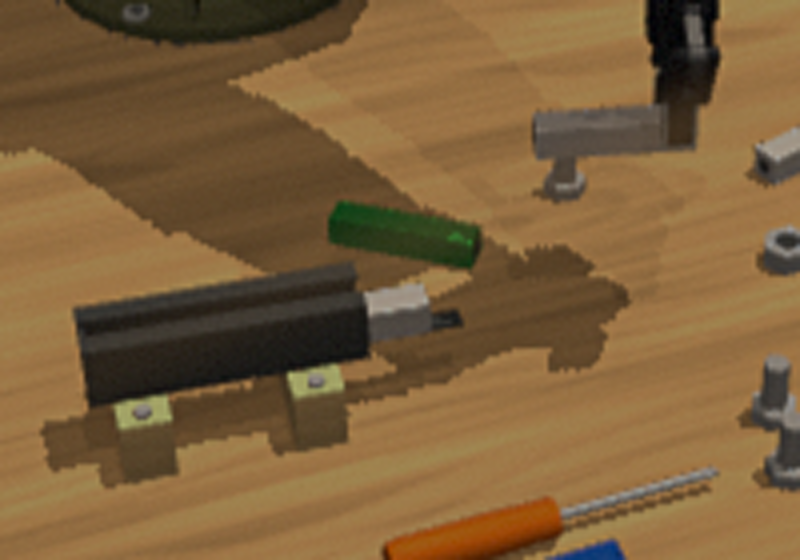

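Post A rests in the mouth with its rear at crop (430,310), about 40 mm out (s_max=40.4). Post B is held level. Next I stage B behind A and push.

Run:
```python
from h import *
bot.move_to(at(144,120),TQ); r=bot.servo_line(at(144,58.7),speed=100,until_force=15); print(r)
r=bot.servo_line(at(50,58.7),speed=50,until_force=12); s=bot.read_state(); print(r,(s["ee_pos"][:2]-M)@ax,s["ee_pos"],s["ft_force"],s["grip_width"],s["clock"])
if not r:
    r=bot.servo_line(at(20,58.7),speed=20,until_force=12); s=bot.read_state(); print(r,(s["ee_pos"][:2]-M)@ax,s["ee_pos"],s["ft_force"],s["grip_width"],s["clock"])
snap("pushB","scene",(160,300,130,330),4)
```

```text
False
False 50.110056200628335 [554.17517525  -2.59935886  71.704182  ] [-0.51883631 -0.05152798 -0.99357911] 20.213838078105134 14.2167
True 25.928463559468838 [550.9583589  -26.56713464  71.34465371] [ 1.13132207  2.80178552 -0.96557255] 19.805063709056075 15.3333
```

View pics/pushB.png

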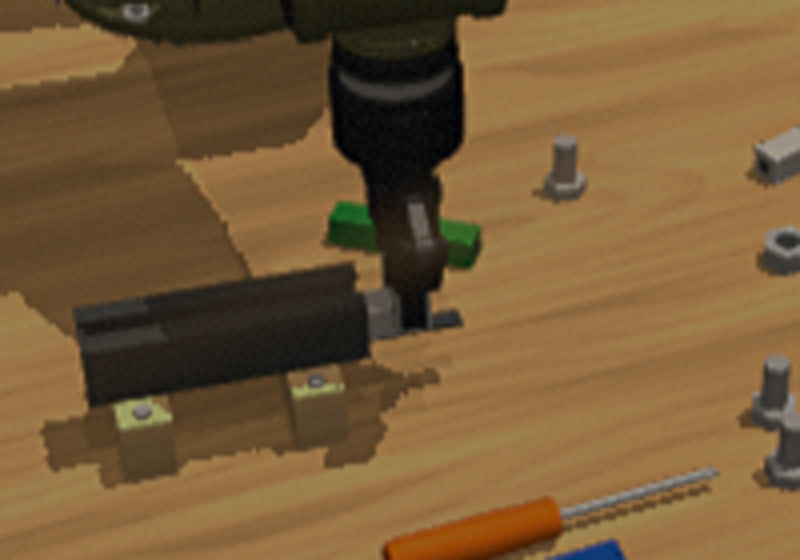

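Contact came at s=25.9 against the 26 predicted for fully home. I'll lower B onto the floor, re-seat it gently, release, retreat and check.

Run:
```python
from h import *
r=bot.servo_line(at(26,55),speed=20,until_force=4); s=bot.read_state(); z=s["ee_pos"][2]; print(r,z)
p=at(21,56); p[2]=z; r=bot.servo_line(p,speed=15,until_force=12); s=bot.read_state(); print(r,(s["ee_pos"][:2]-M)@ax,s["ft_force"])
bot.move_gripper(42); e=bot.read_state()["ee_pos"]; bot.servo_line([e[0],e[1],150],speed=150)
bot.move_to([450,250,250],TQ); bot.dwell(.3)
t=snap("endt","top",(170,270,260,420),5); snap("ends","scene",(160,300,130,330),4)
P=cloud(t)[190:240,290:345].reshape(-1,3); p=P[(P[:,2]>60)&(P[:,2]<70)]; s=(p[:,:2]-M)@ax; l=(p[:,:2]-M)@[ax[1],-ax[0]]; k=(s>3)&(abs(l)<18); print(k.sum(),"s",s[k].max(),"lat",l[k].min(),l[k].max(),"z",np.median(p[k,2]),bot.read_state()["clock"])
a=cv2.imread("pics/endt.png"); b=cv2.imread("pics/ends.png"); cv2.imwrite("pics/end.png",cv2.resize(np.vstack([a,b]),None,fx=.56,fy=.56,interpolation=cv2.INTER_AREA))
```

```text
True 70.12326514976105
True 25.948053373087557 [-0.23093868  1.11372024  4.18689875]
131 s 40.25171345551802 lat -11.016054059329138 11.054923031020769 z 66.10511321414992 18.4083
```

View pics/end.png

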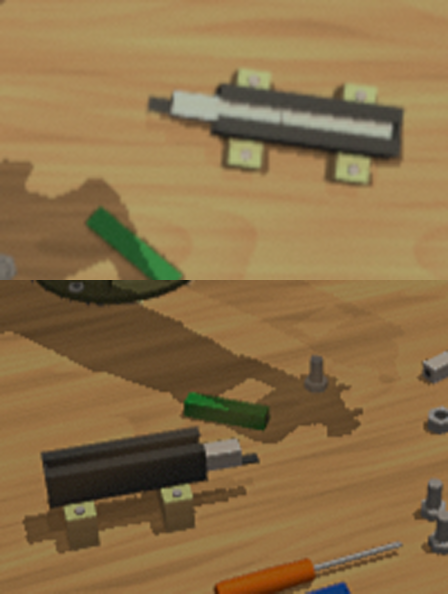

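The slot shows both posts end to end: the joint is at (283,118) with no visible gap, and the first reaches the closed end at (392,130). The second's rear end is 40.3 mm out of the mouth, centred.

```bash
python3 -c "
from rig import bot
print(bot.finish_job())"
```

```text
the job is handed in; nothing more can be done
None
```

Both long aluminium posts are in the tube and fully home. I fed in the first, and the second then pushed it down to the closed end. I handed the job in just after 18.4 s on the robot's clock.

- **Push home:** the push met the closed end with the gripper at 25.9 mm from the mouth, where 26 mm was expected. A second gentle press stopped at the same place.
- **Final position:** from above, the second post's rear end is 40.3 mm outside the mouth, centred across it. Its top reads 66 mm, or about 67 mm after the camera's 1 mm bench error, as it should be when resting on the tube floor.
- **Through the sight slot:** the two posts lie end to end with no visible gap, and the first reaches the closed end.
- **Other objects:** I did not grip or move the short, green or brown look-alikes.

No check failed. Three readings were slightly off:
- The two cameras differed by about 2 mm.
- The grip width read about 20 mm on the 22 mm posts.
- The fingertips seem to have touched the bench lightly at each pick, at 6–7 N.

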